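# Start the soldering station, fumes first

### The arm

A 6-joint arm with a two-finger parallel gripper is mounted at the origin on the work surface. World frame = base frame: x ahead of the robot, y to its left, z up, the work surface at z = 0. Lengths are in m, angles in rad, forces in N, time in s.
With the tool pointing down it reaches from about 0.3 to 0.775 m from the base axis. Payload 14.6 kg.
Tool frame: the origin (TCP) lies midway between the tips of the shut fingers; the grasp point (between the pads) lies 19 mm behind it (ctrl.tcp_to_grasp is the z of the grasp point in the tool frame, in m); z points along the fingers, y is the line along which they close (so a half turn about z gives the same grasp; the last joint's range is limited). The gripper opens to 94 mm and grips with 3 to 60 N. Pads are 16 mm wide; open, the fingers measure 119 mm over their backs; the gripper's body (75 mm by 177 mm) begins 78 mm behind the grasp point.
Start: joints at [1.14, 0.3, 1.521, -0, 1.321, -0.067], TCP at [0.196, 0.514, 0.205] pointing down, gripper open.
Joint ranges: [-3.03, 3.03], [-0.79, 2.21], [0.23, 2.52], [-1.04, 4.18], [0, 3.07], [-2.55, 2.55]. Speed limits (rad/s): [2.22, 2.22, 2.57, 3.14, 3.14, 3.14].

### API

Orientations are given as [roll, pitch, yaw] about the fixed x, y, z axes, in that order (R = Rz(yaw) Ry(pitch) Rx(roll)).
In Python, from station import monitor, camera, ctrl gives the robot as it stands.
- The arm moves only by the tool apply_moves, never from a script. Its argument "plan" is one flat list of numbers, 4 for each row, row after row: the shift along the tool's x, y, z in mm, then the turn about the tool's z in rad. In form: [dx, dy, dz, spin, dx, dy, dz, spin, ...]. A call has 1 to 20 rows; each row shifts and turns the commanded pose from where the row before left it, along the tool's axes as they then stand; what a row does not reach is not made up. A row lasts 1/10 s, in which the tool goes at most 50 mm and 8.59 degrees, less where a joint would pass 70% of its speed; a pose out of reach is approached as far as the arm can. A call is refused whole if a number of a shift passes 50 or a number of a turn 0.15, either way. A call with a gripper value outside its range is refused whole. "hand" is the gripper command: -1 is shut, 1 is fully open, values between are in proportion, set as the call begins (left out, the last holds). The fingers move at their own pace and stop on an object; "squeeze" is the grip in N (left out, the last holds). Time passes only in rows, so rows that do not move let the fingers close. It gives the time, the measured TCP pose, the force, the opening and the grip force at its end, in the units of the state.
- monitor.get_obs(): the state, without advancing time (a new reading comes with each control period).
- camera(name): name is "scene" or "top" or "wrist"; returns a dict with "image" (400x640x3 uint8, red, green, blue), "range_z" (400x640 float32, m along the optical axis (not along the pixel's ray), 0 where there is no reading), "mtx" (3x3 intrinsics, pixels), "rvec" (rotation vector, rad) and "tvec" (3), from world to camera coordinates, as OpenCV has them. Camera axes: x right, y down, z forward; pixel columns grow to the right and rows downward; lengths in m; the calibration is good to about 2 mm. The wrist camera is an equidistant fisheye: a pixel r from the principal point sees the ray r / f radians off the axis. A picture is of the moment at which its call begins.
- ctrl.hand_in(): hands the job in; it is judged then, once.
The state is a dict: "time_s": time; "qpos": joint angles; "joint_vel": joint speeds; "tau": joint torques, N m; "ee_pos": TCP position; "eef_rot": TCP orientation; "force": force on the tool from outside, world axes, zero at the start; "moment": the same for the moment, N m; "grip_width": finger opening in m; "grip_force": force on a finger pad.
Only numpy, scipy, OpenCV 4.12 (cv2) and the standard library are available. Lean on these libraries where they do the work, as an engineer would, in place of code of your own. Each camera call takes 0.05 s, during which the arm holds its last target. There are 200 camera calls.

### The job

Get the soldering bench running, fume extraction first: press the white-barred end of the blue extractor's black rocker fully down to switch it on, then do the same with the rocker on the grey soldering station, and then push the station's green button all the way in for about half a second and let it come back up. Leave both rockers on, keep off the red button, and do not lift, move or knock over the glue bottles, tape roll or wood block; nothing needs to be gripped, closed fingertips will do.

Things in the scene. Friction and masses are not known exactly. Their poses are not given: they have to be found in the camera images.
- extractor: blue benchtop fume extractor, fixed to the table: a box 220 (x) x 200 (y) x 100 mm high with a round metal grille (132 mm across, near flush) in its top and a rocker switch on the top near the robot. Origin at the centre of its underside, x away from the robot, y left, z up. May stand left or right, turned up to 0.35 rad.
- station: grey soldering station with a red front, fixed to the table: a box 150 (x) x 210 (y) x 80 mm high; on its top, in a row along y, from its +y side: rocker switch in a red frame (y = +68 mm), green button (y = -4 mm), red button (y = -72 mm), all at x = -15 mm. Origin at the centre of its underside, x away from the robot, y left, z up. May stand left or right, turned up to 0.35 rad.
- extractor_switch (a joint): hinge angle of the extractor rocker, rad: 0 = off (the white-barred end stands up), 0.44 = fully on (white-barred end all the way down, against its stop). Starts between 0 and 0.06. A friction hinge with no spring: it stays where it is left; about 1.5 to 4 N on the barred end tips it. It counts as on above 0.36.
- extractor_switch_press (a point): press point on top of the extractor's black rocker paddle, 22 mm from the pivot towards its white-barred end, which faces the extractor's +x. Paddle 60 mm long (x), 30 wide, 8 thick; pivot along y, 12 mm above the case top; a 4 mm high frame round it. This point is about 121 mm above the table at off, 111 mm at on; it moves with the paddle.
- station_switch (a joint): hinge angle of the station rocker, rad: 0 = off (the white-barred end stands up), 0.44 = fully on (white-barred end all the way down, against its stop). Starts between 0 and 0.06. A friction hinge with no spring: it stays where it is left; about 1.5 to 4 N on the barred end tips it. It counts as on above 0.36.
- station_switch_press (a point): press point on top of the station's black rocker paddle, 22 mm from the pivot towards its white-barred end, which faces the station's +x. Paddle 60 mm long (x), 30 wide, 8 thick; pivot along y, 12 mm above the case top; a 4 mm high frame round it. This point is about 101 mm above the table at off, 91 mm at on; it moves with the paddle.
- start_button (a joint): travel of the green button, m: 0 = up, 0.006 = fully in; it counts as in beyond 0.0045. It springs back; fully in takes 5 N.
- start_button_top (a point): centre of the top of the green button (30 mm across, in a black housing on the station's top); goes down with it, 6 mm at most.
- stop_button (a joint): travel of the red button, m: 0 = up, 0.006 = fully in. Same spring. Must not be pressed.
- stop_button_top (a point): centre of the top of the red button (30 mm across), 68 mm beside the green one.
- glue_a: small loose white glue bottle with a yellow nozzle, 36 mm diameter, 105 mm high, about 60 g, standing between the two machines, nearer the robot. Origin: centre of its underside.
- glue_b: a second glue bottle just like it, standing between the machines farther from the robot. Origin: centre of its underside.
- tape: loose roll of orange tape lying flat to one side of the machines, 90 mm across, 24 mm high. Origin: centre of its underside.
- wood_block: loose pale wood block on the other side of the machines, 60 x 40 x 35 mm high. Origin: centre of its underside.
Mind the look-alikes: they are no part of the job. Of the things like the tape, leave any that is purple; of the rest the smaller one is meant.

How it is judged:
By the outcome, as a careful person would: the job done as asked, in the order asked, and still so for the second after the job is handed in, with the robot touching nothing.
It also fails if it takes over 45 s, if anything falls off the work surface, if the arm or the gripper's body presses on something with over 40 N, if the wrist force passes 120 N, or if a joint passes its speed limit or range.

## Working session

There is one attempt and no reset: what is moved stays moved. The work goes in short steps, Python scripts to look and compute and a tool call to move; the robot and the scene stay as the last step left them, time stands still between calls to the robot, and variables do not carry over. Pictures are saved under pics/ and viewed, at most 10 in all, crops included, and the job is handed in when it is done.

Besides the shell and the picture viewer there is one more tool, called after "Emit:" as a command line: name --argument value ..., lists and objects as JSON in quotes. apply_moves: Moves the arm, as the interface text tells. Its arguments: {"type":"object","properties":{"plan":{"type":"array","items":{"type":"number"}},"hand":{"type":"number"},"squeeze":{"type":"number"}},"required":["plan"]}

```bash
mkdir -p pics
cat > h.py <<'E'
import numpy as np, cv2
from station import monitor, camera, ctrl
def world(c,u,v,win=1):
    K=c["mtx"];R=cv2.Rodrigues(np.array(c["rvec"],float))[0];t=np.array(c["tvec"],float).ravel()
    p=c["range_z"][v-win:v+win+1,u-win:u+win+1];p=p[p>0];z=np.median(p)
    return R.T@(z*np.array([(u-K[0,2])/K[0,0],(v-K[1,2])/K[1,1],1])-t)
E
python3 - <<'E'
from h import *
import pickle
for n in("top","scene"):
    c=camera(n);cv2.imwrite(f"pics/{n}.png",c["image"][...,::-1]);pickle.dump(c,open(n+".pkl","wb"))
print(monitor.get_obs())
E
```

```text
{'time_s': 0.1, 'qpos': array([ 1.14035513e+00,  3.00396173e-01,  1.52151377e+00,  2.99357644e-06,
        1.32069387e+00, -6.66076085e-02]), 'joint_vel': array([-0.00154746, -0.00162447, -0.00230617,  0.00079887, -0.00084049,
        0.00132166]), 'tau': array([ 1.64996716e-03, -5.32634032e+01, -3.53286660e+01,  7.09603890e-02,
        2.35273369e-02, -1.50325627e-05]), 'ee_pos': array([0.19563163, 0.51378321, 0.2049559 ]), 'eef_rot': array([-3.14058393e+00, -7.01943629e-05,  2.77775828e+00]), 'force': array([-0.46990807, -0.1695202 ,  0.4015749 ]), 'moment': array([-0.03806246, -0.01573434, -0.06842417]), 'grip_force': 0.0, 'grip_width': 0.09384388130147789}
```

View pics/top.png

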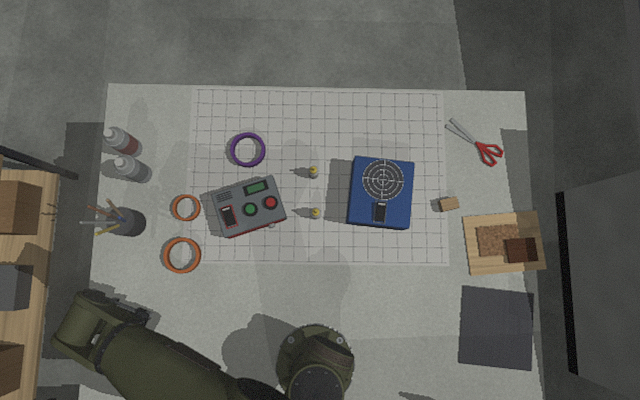

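View pics/scene.png

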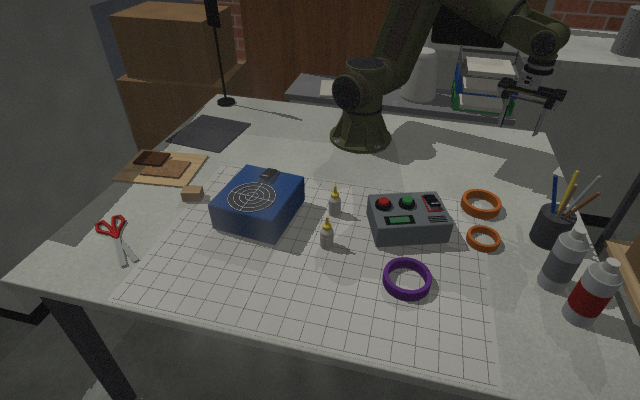

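The top view shows the blue extractor at about (381,192) with its rocker at (380,212). The grey station is at (244,206), with rocker (227,217), green button (250,210) and red button (270,203). The glue bottles stand at about (314,172) and (316,213). Candidates for "rocker": (227,217) and (380,212). Candidates for "green": the button at (250,210), or the display at (257,186), which is not a button. I'll check these in one enlarged crop.

Run:
```python
from h import *
import pickle
c=pickle.load(open("top.pkl","rb"));im=c["image"][...,::-1]
a=cv2.resize(im[165:245,195:295],None,fx=6,fy=6,interpolation=cv2.INTER_CUBIC)
b=cv2.resize(im[150:234,340:420],None,fx=6,fy=6,interpolation=cv2.INTER_CUBIC)
cv2.imwrite("pics/ca.png",a);cv2.imwrite("pics/cb.png",b)
for p in[(227,217),(250,210),(270,203),(380,212),(381,180),(352,160),(410,160),(408,225),(351,219),(314,172),(316,213)]:print(p,world(c,*p).round(4))
print(c["mtx"],c["tvec"],c["rvec"])
```

```text
(227, 217) [0.4652 0.2832 0.0963]
(250, 210) [0.488  0.2104 0.1019]
(270, 203) [0.5113 0.1477 0.1023]
(380, 212) [ 0.4858 -0.2013  0.1164]
(381, 180) [ 0.5912 -0.2077  0.1036]
(352, 160) [ 0.6688 -0.1192  0.0503]
(410, 160) [ 6.844e-01 -3.283e-01 -1.000e-04]
(408, 225) [ 0.4475 -0.2938  0.0972]
(351, 219) [ 0.4638 -0.1109  0.101 ]
(314, 172) [0.6204 0.0088 0.0736]
(316, 213) [0.4839 0.0005 0.0787]
[[421.34253517   0.         319.92418967]
 [  0.         421.34253517 193.82790627]
 [  0.           0.           1.        ]] [-0.01959478  0.55231319  1.36696746] [ 2.16475773 -2.13618303  0.19199669]
```

View pics/ca.png

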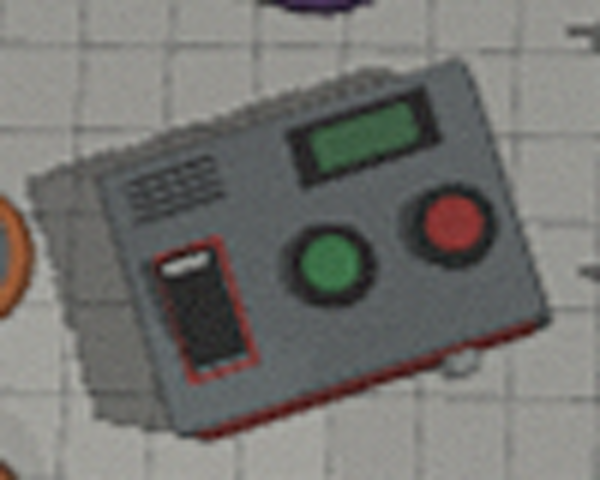

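View pics/cb.png

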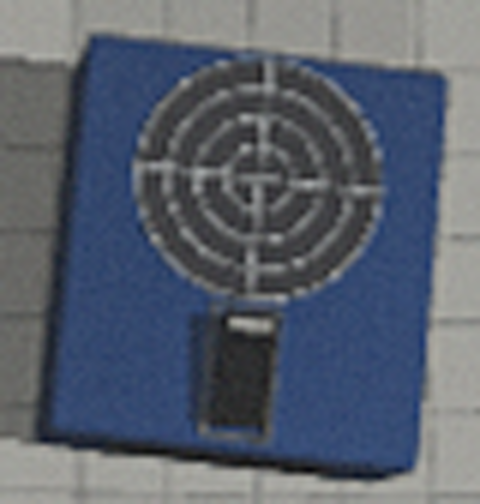

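The crops confirm the picks. The station's white bar is at crop (187,262), i.e. full (226.2,208.7), with green at (250.2,209.2) and red at (271,202.2). The extractor's bar is at crop (250,325), i.e. (381.7,204.2), and its paddle runs from there to about (235,430), i.e. (379.2,221.7). Next I intersect these pixel rays with the known heights.

```bash
cat >> h.py <<'E'
def atz(c,u,v,z):
    K=c["mtx"];R=cv2.Rodrigues(np.array(c["rvec"],float))[0];t=np.array(c["tvec"],float).ravel()
    o=-R.T@t;d=R.T@np.array([(u-K[0,2])/K[0,0],(v-K[1,2])/K[1,1],1]);return o+d*(z-o[2])/d[2]
E
python3 - <<'E'
from h import *
import pickle
c=pickle.load(open("top.pkl","rb"))
g=atz(c,250.2,209.2,.102);r=atz(c,271,202.2,.102);b=atz(c,226.2,208.7,.1015)
print("g",g,"r",r,"dist",np.linalg.norm(g-r)); d=(g-r)[:2]/np.linalg.norm((g-r)[:2]);yaw=np.arctan2(-d[0],d[1])
X=np.array([d[1],-d[0]]);print("yaw",yaw,"rocker piv",g[:2]+.072*d,"press",g[:2]+.072*d+.022*X,"bar seen",b)
eb=atz(c,381.7,204.2,.1215);print("ext bar",eb,world(c,382,204),world(c,226,209))
# extractor yaw: top mask min-area rect
im=c["image"].astype(int);m=((im[...,2]>im[...,0]*1.6)&(im[...,2]>80)).astype(np.uint8)
# height-based mask
ys,xs=np.mgrid[140:240,335:425];P=np.array([world(c,u,v,0) if c["range_z"][v,u]>0 else [0,0,0] for u,v in zip(xs.ravel(),ys.ravel())])
T=P[(P[:,2]>.092)&(P[:,2]<.108)];q=cv2.minAreaRect((T[:,:2]*1000).astype(np.float32));print(q)
ys,xs=np.mgrid[165:245,195:295];P=np.array([world(c,u,v,0) if c["range_z"][v,u]>0 else [0,0,0] for u,v in zip(xs.ravel(),ys.ravel())])
T=P[(P[:,2]>.072)&(P[:,2]<.088)];q=cv2.minAreaRect((T[:,:2]*1000).astype(np.float32));print(q)
g1=atz(c,340+262/6,150+178/6,.1);print("grille",g1)
E
```

```text
g [0.49053767 0.20988323 0.102     ] r [0.51392584 0.14466372 0.102     ] dist 0.06928629413131915
yaw 0.34432184585825004 rocker piv [0.46623347 0.27765716] press [0.48694217 0.28508344] bar seen [0.49111043 0.28588337 0.1015    ]
ext bar [ 0.51002886 -0.20606278  0.1215    ] [ 0.51057145 -0.20688347  0.1223038 ] [0.490348   0.28682115 0.09976002]
((556.7920532226562, -207.93844604492188), (200.4586181640625, 221.1288604736328), 84.11343383789062)
((506.1856384277344, 222.23626708984375), (151.5881805419922, 210.3792724609375), 19.4665470123291)
grille [ 0.59316805 -0.21702674  0.1       ]
```

Emit:
apply_moves --plan '[0,0,0,-0.13,0,0,0,-0.13,0,0,0,0,0,0,0,0,0,0,0,0]' --hand -1

```text
time_s: 0.6
ee_pos: [0.1957, 0.514, 0.2053]
eef_rot: [-3.141, -0.0, 3.035]
force: [0.2, -0.3, 0.4]
grip_width: 0.0574
grip_force: 0.0
```

```bash
cat >> h.py <<'E'
from scipy.spatial.transform import Rotation as Ro
def go(t):
    o=monitor.get_obs();R=Ro.from_euler('xyz',o["eef_rot"]).as_matrix()
    print("tool mm",(1000*R.T@(np.array(t)-o["ee_pos"])).round(1),o["ee_pos"].round(4),o["eef_rot"].round(3),o["qpos"].round(2),o["force"].round(1),o["grip_width"],o["time_s"])
E
python3 -c "
from h import *
go([.506,-.2055,.2])"
```

```text
tool mm [-385.2 -682.3    5.4] [0.1957 0.514  0.2053] [-3.141 -0.     3.035] [ 1.14  0.3   1.52  0.    1.32 -0.32] [ 0.2 -0.3  0.4] 0.05737986719625601 0.6
```

Emit:
apply_moves --plan '[-20,-36,0,0,-20,-36,0,0,-20,-36,0,0,-20,-36,0,0,-20,-36,0,0,-20,-36,0,0,-20,-36,0,0,-20,-36,0,0,-20,-36,0,0,-20,-36,0,0,-20,-36,0,0,-20,-36,0,0,-20,-36,0,0,-20,-36,0,0,-20,-36,0,0,-20,-36,0,0,-20,-36,0,0,-20,-36,0,0,-20,-36,0,0,0,0,0,0]'

```text
time_s: 2.6
ee_pos: [0.5034, -0.2092, 0.2046]
eef_rot: [-3.141, -0.001, 3.033]
force: [0.0, 0.6, 0.1]
grip_width: 0.0004
grip_force: 0.0
```

Run:
```python
from h import *
go([.506,-.2055,.14])
c=camera("wrist");cv2.imwrite("pics/w1.png",c["image"][...,::-1])
```

```text
tool mm [-2.2  3.9 64.6] [ 0.5034 -0.2092  0.2046] [-3.141e+00 -1.000e-03  3.033e+00] [-0.46  0.29  1.54 -0.    1.32 -1.92] [0.  0.6 0.1] 0.0004111580742349179 2.6
```

View pics/w1.png

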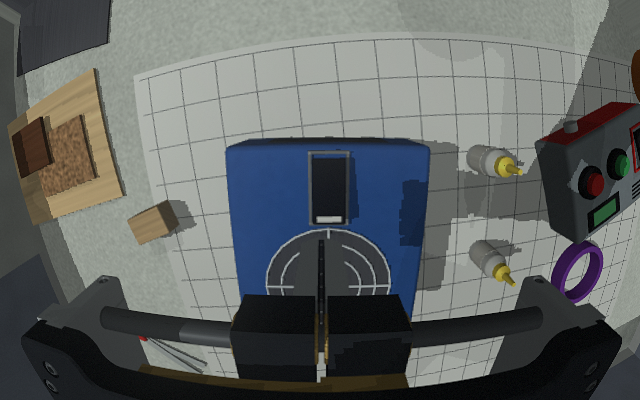

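The wrist view shows the shut fingers, with the extractor rocker at (329,187) and its bar at (328,219), on the +x side next to the grille. I'll cross-check the bar's position from this camera.

```bash
cat >> h.py <<'E'
def fish(c,u,v,z):
    K=c["mtx"];R=cv2.Rodrigues(np.array(c["rvec"],float))[0];t=np.array(c["tvec"],float).ravel()
    a=np.array([(u-K[0,2])/K[0,0],(v-K[1,2])/K[1,1]]);r=np.hypot(*a);d=R.T@np.r_[a/r*np.sin(r),np.cos(r)]
    o=-R.T@t;return o+d*(z-o[2])/d[2]
E
python3 - <<'E'
from h import *
c=camera("wrist")
for p,z in[((328,219.5),.1215),((329.5,154),.104),((595,183),.102),((619,165),.102)]:print(p,fish(c,*p,z).round(4))
E
```

```text
(328, 219.5) [ 0.5106 -0.2019  0.1215]
(329.5, 154) [ 0.4543 -0.1944  0.104 ]
(595, 183) [0.5106 0.1446 0.102 ]
(619, 165) [0.4893 0.2003 0.102 ]
```

Emit:
apply_moves --plan '[-3,5,20,0,0,0,20,0,0,0,20,0,0,0,10,0,0,0,5,0,0,0,3,0,0,0,3,0,0,0,3,0,0,0,3,0]'

```text
time_s: 3.6
ee_pos: [0.5066, -0.2012, 0.1188]
eef_rot: [-3.141, 0.001, 3.038]
force: [1.5, -0.4, 2.5]
grip_width: 0.0006
grip_force: 0.9
```

Emit:
apply_moves --plan '[0,-2,2,0,0,0,2,0,0,0,1,0,0,0,1,0,0,0,0,0,0,0,0,0]'

```text
time_s: 4.2
ee_pos: [0.5067, -0.2033, 0.1134]
eef_rot: [-3.141, 0.002, 3.038]
force: [2.5, 0.1, 9.3]
grip_width: 0.0003
grip_force: 4.8
```

Near the stop, with the force rising. I'll press a little further.

Emit:
apply_moves --plan '[0,0,1,0,0,0,1,0,0,0,1,0,0,0,0,0,0,0,0,0]'

```text
time_s: 4.7
ee_pos: [0.507, -0.2035, 0.1127]
eef_rot: [-3.14, 0.004, 3.038]
force: [-6.7, 4.5, 32.5]
grip_width: 0.0003
grip_force: 15.1
```

Force 32 N at z = 112.7 mm means it is against the stop. I'll retract, then travel to the station while turning.

Emit:
apply_moves --plan '[0,0,-10,0,0,0,-30,0,0,0,-45,0,0,40,0,0,0,40,0,0,0,40,0,0,0,40,0,0,0,0,0,-0.15,0,0,0,-0.15,0,0,0,-0.15,0,0,0,0]'

```text
time_s: 5.8
ee_pos: [0.5224, -0.0439, 0.1941]
eef_rot: [3.141, -0.001, -2.793]
force: [0.8, 0.4, 0.3]
grip_width: 0.0009
grip_force: 0.0
```

Run:
```python
from h import *
go([.487,.285,.197])
c=camera("top");cv2.imwrite("pics/t2.png",cv2.resize(c["image"][150:234,340:420,::-1],None,fx=6,fy=6,interpolation=cv2.INTER_CUBIC))
X=np.array([.9947,-.1026]);p=np.array([.507,-.2045])-.022*X
for v in range(202,222,2):print(v,world(c,380 if v>212 else 381,v,0).round(4))
```

```text
tool mm [-79.2 321.2  -2.9] [ 0.5224 -0.0439  0.1941] [ 3.141e+00 -1.000e-03 -2.793e+00] [-0.15  0.25  1.61 -0.    1.28 -2.07] [0.8 0.4 0.3] 0.0009331604037876156 5.8
202 [ 0.519  -0.2064  0.1071]
204 [ 0.5118 -0.2053  0.113 ]
206 [ 0.5054 -0.2052  0.1128]
208 [ 0.4983 -0.2042  0.1185]
210 [ 0.4923 -0.2047  0.1152]
212 [ 0.4855 -0.204   0.1188]
214 [ 0.4792 -0.2008  0.1186]
216 [ 0.4726 -0.2003  0.1213]
218 [ 0.4661 -0.2     0.123 ]
220 [ 0.4601 -0.2004  0.1201]
```

View pics/t2.png

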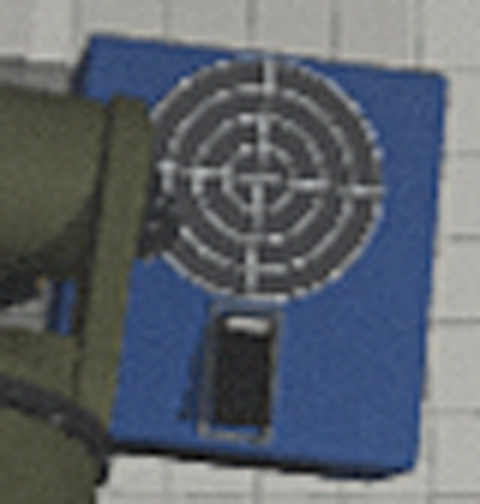

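Depth now falls from about 122 mm at the robot-side end to 113 mm at the bar (crop (247,325)), so the extractor is on. Next I move over the station rocker.

Emit:
apply_moves --plan '[-10,40,0,0,-10,40,0,0,-10,40,0,0,-10,40,0,0,-10,40,0,0,-10,40,0,0,-10,40,0,0,-10,40,0,0,0,0,0,0]'

```text
time_s: 6.75
ee_pos: [0.4882, 0.2878, 0.1939]
eef_rot: [3.141, -0.001, -2.797]
force: [0.3, -1.2, -0.6]
grip_width: 0.0005
grip_force: 0.0
```

Run:
```python
from h import *
go([.487,.285,.12])
c=camera("wrist");cv2.imwrite("pics/w2.png",c["image"][100:300,200:520,::-1].repeat(2,0).repeat(2,1))
import pickle;pickle.dump(c,open("w2.pkl","wb"))
```

```text
tool mm [ 2.  -2.2 73.9] [0.4882 0.2878 0.1939] [ 3.141e+00 -1.000e-03 -2.797e+00] [ 0.47  0.35  1.49  0.    1.31 -1.45] [ 0.3 -1.2 -0.6] 0.0005109742359476337 6.75
```

View pics/w2.png

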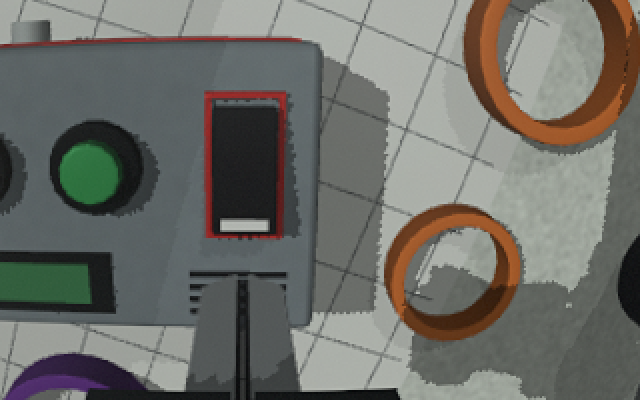

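The bar is at crop (243,226), i.e. full (321.5,213), and green is at crop (90,173), i.e. (245,186.5). The black housing round the button looks wider and lower than the button.

Run:
```python
from h import *
import pickle;c=pickle.load(open("w2.pkl","rb"))
print(fish(c,321.5,213,.1015),fish(c,245,186.5,.102))
# heights along a row through the button
K=c["mtx"];R=cv2.Rodrigues(np.array(c["rvec"],float))[0];t=np.array(c["tvec"],float).ravel()
for u in range(220,280,3):
    a=np.array([(u-K[0,2])/K[0,0],(186-K[1,2])/K[1,1]]);r=np.hypot(*a);s=np.r_[a/r*np.tan(r),1]*c["range_z"][186,u]
    print(u,(R.T@(s-t)).round(4))
```

```text
[0.49176459 0.28979556 0.1015    ] [0.49143594 0.21502048 0.102     ]
220 [0.5064 0.1863 0.0797]
223 [0.5051 0.1895 0.0804]
226 [0.5004 0.1951 0.0917]
229 [0.4989 0.1983 0.093 ]
232 [0.4951 0.2031 0.1021]
235 [0.4935 0.2062 0.1041]
238 [0.4929 0.2087 0.1029]
241 [0.492  0.2114 0.1026]
244 [0.4914 0.2139 0.1018]
247 [0.4904 0.2167 0.1018]
250 [0.4895 0.2194 0.1018]
253 [0.4887 0.222  0.1013]
256 [0.4876 0.2247 0.1019]
259 [0.487  0.2272 0.1006]
262 [0.4883 0.2291 0.0929]
265 [0.4874 0.2318 0.0928]
268 [0.4869 0.2343 0.0912]
271 [0.4877 0.2366 0.0847]
274 [0.4877 0.2391 0.0811]
277 [0.4871 0.2418 0.0796]
```

Emit:
apply_moves --plan '[0,0,20,0,0,0,25,0,0,0,20,0,0,0,10,0,0,0,5,0,0,0,4,0,0,0,3,0,0,0,3,0,0,0,3,0,0,0,2,0,0,0,2,0,0,0,1,0,0,0,1,0,0,0,1,0,0,0,0,0]'

```text
time_s: 8.3
ee_pos: [0.4896, 0.2844, 0.0946]
eef_rot: [3.141, 0.001, -2.795]
force: [3.0, 0.8, 3.0]
grip_width: 0.0005
grip_force: 1.7
```

Emit:
apply_moves --plan '[0,0,1,0,0,0,1,0,0,0,1,0,0,0,1,0,0,0,1,0,0,0,0,0,0,0,0,0]'

```text
time_s: 9.0
ee_pos: [0.4902, 0.2847, 0.0924]
eef_rot: [3.141, 0.003, -2.795]
force: [-6.4, -3.7, 31.1]
grip_width: 0.0004
grip_force: 14.5
```

Against the stop (31 N). I'll retract and go over the green button.

Emit:
apply_moves --plan '[0,0,-10,0,0,0,-25,0,0,0,-25,0,12,-34,0,0,12,-34,0,0,0,0,0,0,0,0,0,0]'

```text
time_s: 9.7
ee_pos: [0.4895, 0.2117, 0.1492]
eef_rot: [3.141, -0.001, -2.797]
force: [-0.1, 0.7, -1.6]
grip_width: 0.0001
grip_force: 0.0
```

Run:
```python
from h import *
go([.491,.2125,.106])
c=camera("top")
X=np.array([.941,.337])
for v in range(206,228,2):
    print(v,world(c,round(226.2+(v-208.7)*.36),v,0).round(4))
```

```text
tool mm [-1.7  0.2 43.2] [0.4895 0.2117 0.1492] [ 3.141e+00 -1.000e-03 -2.797e+00] [ 0.34  0.32  1.63  0.    1.19 -1.58] [-0.1  0.7 -1.6] 0.000136952425749582 9.7
206 [0.4571 0.2203 0.4434]
208 [0.4536 0.2198 0.4334]
210 [0.4498 0.2188 0.4253]
212 [0.4597 0.2452 0.2913]
214 [0.4545 0.2427 0.289 ]
216 [0.4294 0.2018 0.485 ]
218 [0.4238 0.1972 0.4961]
220 [0.4187 0.1956 0.5034]
222 [0.4133 0.1911 0.515 ]
224 [0.4087 0.1881 0.5183]
226 [0.4044 0.1881 0.5174]
```

Emit:
apply_moves --plan '[-1,0,20,0,0,0,15,0,0,0,7,0,0,0,0,0,0,0,6,0,0,0,6,0,0,0,1,0,0,0,0,0]'

```text
time_s: 10.55
ee_pos: [0.4914, 0.2131, 0.0961]
eef_rot: [3.141, 0.002, -2.795]
force: [-4.6, 1.1, 14.9]
grip_width: 0.0006
grip_force: 7.7
```

Emit:
apply_moves --plan '[0,0,0,0,0,0,0,0,0,0,0,0,0,0,-15,0,0,0,-25,0,0,0,-40,0,0,0,-30,0,30,0,0,0,30,0,0,0,30,0,0,0,30,0,0,0,0,0,0,0]'

```text
time_s: 11.75
ee_pos: [0.376, 0.1712, 0.2047]
eef_rot: [-3.142, 0.001, -2.795]
force: [0.8, 0.4, 1.1]
grip_width: 0.0006
grip_force: 0.0
```

Run:
```python
from h import *
go([.49,.21,.2])
c=camera("wrist");a=c["image"][...,::-1]
c=camera("scene");b=c["image"][...,::-1]
cv2.imwrite("pics/f.png",np.vstack([cv2.resize(a[60:340,60:580],(600,323)),cv2.resize(b[150:290,190:520],(600,255))]))
for p in[(432,199),(428,203),(433,208),(434,201),(407,202)]:print(p,world(c,*p,0).round(4))
```

```text
tool mm [-120.4   -2.2    4.8] [0.376  0.1712 0.2047] [-3.142e+00  1.000e-03 -2.795e+00] [ 0.34 -0.01  1.88 -0.    1.27 -1.58] [0.8 0.4 1.1] 0.000594045406988006 11.75
(432, 199) [0.4718 0.2839 0.0977]
(428, 203) [0.4856 0.2742 0.092 ]
(433, 208) [0.4979 0.2893 0.0867]
(434, 201) [0.4742 0.2903 0.0936]
(407, 202) [0.5075 0.2159 0.1008]
```

View pics/f.png

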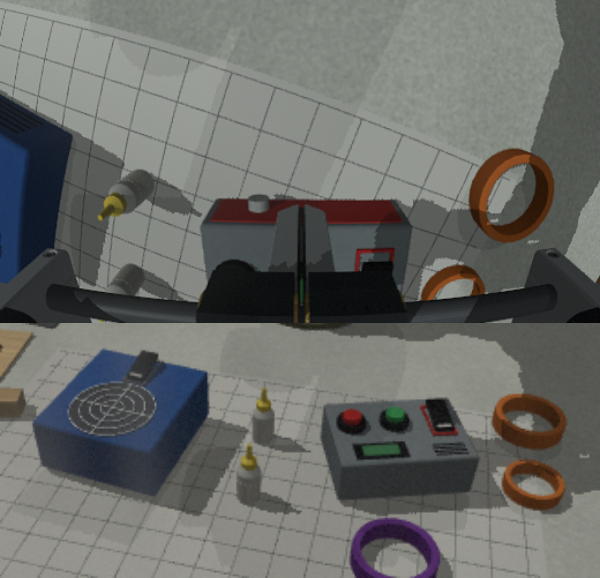

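The scene view shows both rockers tipped with their barred ends down, the green button back up, and both bottles, the tape and the block undisturbed. The arm is clear, so I'm handing in.

```bash
python3 -c "
from station import ctrl
print(ctrl.hand_in())"
```

```text
the job is handed in; nothing more can be done
None
```

I switched on the extractor first, then the station, and pressed and released the green button. The job was handed in at about 12 s with both rockers on, the loose items unmoved and the red button untouched; the hand-in gave no verdict.

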